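# Stand the fallen feed bottle on the drip mat

### The job

In this milk kitchen a green feed bottle has been knocked over on the counter. Stand it upright, cap up, on the blue drip mat in front of the two green bottles already standing there, with its whole base on the mat. Set it down gently rather than dropping it, and do not shift or knock over anything else.

Things in the scene. Friction and masses are not known exactly. Their poses are not given: they have to be found in the camera images.
- bottle: The fallen bottle: stiff green plastic, empty. Square body 56 x 56 mm, 108 mm tall; shoulder to 134 mm; white cap 36 mm across up to 160 mm. Origin at the centre of its base; z from base to cap; x, y square to the flat sides. Starts lying on a flat side (axis 28 mm above the counter), cap pointing away from the robot, up to 63 degrees to either side. About 0.12 kg.
- mat: Blue drip mat fixed to the counter, on the left or right: 200 mm (its x) by 220 mm (its y), 4 mm thick. Origin at the centre of its underside, z up, x roughly away from the robot. Its -x half (robot side) is free; the two standing bottles are on the +x half, about 55 mm from the middle in x and 55 mm to either side in y.
- mate_a: A green bottle of the same shape as the fallen one, standing on the mat's far half on its +y side. Origin at the centre of its base, z up to the cap. Leave alone.
- mate_b: The same, on the mat's far half on its -y side. Leave alone.
- bowl: White open mixing pot, rim diameter 160 mm, 100 mm tall, on the other side of the counter from the mat. Origin at the centre of its underside. Leave alone.
- scoop: Yellow measuring scoop: cup 72 mm across and 55 mm tall, with a flat handle at the rim reaching 123 mm from the cup's axis along its +y. Origin under the cup's centre. Leave alone.
- tin: Red tin standing on the counter, 76 mm across, 110 mm tall. Origin at the centre of its underside. Leave alone.
- spoon: Wooden spoon lying flat on the counter beyond the fallen bottle, 190 mm long along its x. Leave alone.
There are look-alikes about, which are no part of the job. What is shaped like the bottle but purple is not meant.

How it is judged:
By the outcome, as a careful person would: the job done as asked, in the order asked, and still so for the second after the job is handed in, with the robot touching nothing.
It also fails if it takes over 45 s, if anything falls off the work surface, if the arm or the gripper's body presses on something with over 40 N, if the wrist force passes 120 N, or if a joint passes its speed limit or range.

### The arm

A 6-joint arm with a two-finger parallel gripper is mounted at the origin on the work surface. World frame = base frame: x ahead of the robot, y to its left, z up, the work surface at z = 0. Lengths are in m, angles in degrees, forces in N, time in s.
With the tool pointing down it reaches from about 0.4 to 0.825 m from the base axis. Payload 7 kg.
Tool frame: the origin (TCP) lies at the centre of the arm's flange, where the gripper is bolted on; the fingertips stand 178 mm ahead of it and the grasp point (between the pads) lies 159 mm ahead of it (r.tips_ahead is the z of the fingertips in the tool frame, in m); z points along the fingers, y is the line along which they close (so a half turn about z gives the same grasp; the last joint's range is limited). The gripper opens to 88 mm and grips with 3 to 60 N. Pads are 19 mm wide; open, the fingers measure 130 mm over their backs; the gripper's body (78 mm by 193 mm) begins 47 mm behind the grasp point.
Start: joints at [-60.327, 20.546, 0.682, 0, -70.136, -16.507], TCP at [0.154, -0.657, 0.405] pointing down, gripper open.
Joint ranges: [-176.03, 176.03], [-82.01, 121.73], [-58.28, 71.71], [-173.87, 95.51], [-174.79, -0.11], [-173.66, 173.66]. Speed limits (degrees/s): [136.94, 136.94, 172.46, 180, 180, 180].

### API

Orientations are given as [roll, pitch, yaw] about the fixed x, y, z axes, in that order (R = Rz(yaw) Ry(pitch) Rx(roll)).
In Python, from plant import r gives the robot as it stands. The module is installed in compiled form; this text tells all that it offers.
- The arm moves only by the shell command python3 -m pendant 'ROWS' [FORCE]. ROWS is JSON, a list that holds one entry, the list of rows, each a list of 7 numbers: the shift along the tool's x, y, z in m, then the turn, a rotation vector about the tool's x, y, z in degrees, then the gripper command: -1 is shut, 1 is fully open, values between are in proportion. A call has 1 to 5 rows; each row is the pose to reach, as a shift and turn from the pose commanded when the call began, along the tool's axes at that moment; what a row does not reach only later rows make up. A row lasts 1/10 s, in which the tool goes at most 50 mm and 8.59 degrees, less where a joint would pass 70% of its speed; a pose out of reach is approached as far as the arm can. A call with a gripper value outside its range is refused whole. The fingers move at their own pace and stop on an object; FORCE is the grip in N (left out, the last holds). Time passes only in rows, so rows that repeat a pose let the fingers close. It gives the time, the measured TCP pose, the force, the opening and the grip force at its end, in the units of the state.
- r.get_state(): the state, without advancing time (a new reading comes with each control period).
- r.capture(name): name is "scene" or "top" or "wrist"; returns the picture (400x640x3 uint8, red, green, blue); there is no depth.
- r.camera_params(name): a dict with "fx", "fy", "cx", "cy" (pixels), "R" (3x3) and "t" (3): a world point X has camera coordinates R X + t. Camera axes: x right, y down, z forward; pixel columns grow to the right and rows downward; lengths in m; the calibration is good to about 2 mm. A picture is of the moment at which its call begins: read the wrist's pose just before it. camera_params takes no time and is no camera call; for the wrist camera it gives the pose at the moment of the call.
- r.close_job(): hands the job in; it is judged then, once.
The state is a dict: "time_s": time; "joints": joint angles; "qd": joint speeds; "joint_torque": joint torques, N m; "tcp_pos": TCP position; "eef_rot": TCP orientation; "contact_force": force on the tool from outside, world axes, zero at the start; "moment": the same for the moment, N m; "gripper_width": finger opening in m; "gripper_force": force on a finger pad.
Only numpy, scipy, OpenCV 4.12 (cv2) and the standard library are available. Lean on these libraries where they do the work, as an engineer would, in place of code of your own. Each camera call takes 0.05 s, during which the arm holds its last target. There are 200 camera calls.

## Working session

There is one attempt and no reset: what is moved stays moved. The work goes in short steps, Python scripts to look and compute and a shell command to move; the robot and the scene stay as the last step left them, time stands still between calls to the robot, and variables do not carry over. Pictures are saved under pics/ and viewed, at most 10 in all, crops included, and the job is handed in when it is done.

```bash
mkdir -p pics; python3 - <<'E'
from plant import r
import cv2,json
import numpy as np
for n in ["scene","top"]:
    im=r.capture(n); cv2.imwrite(f"pics/{n}0.png",im[:,:,::-1])
    p=r.camera_params(n); print(n,{k:np.round(v,4).tolist() for k,v in p.items()})
print(r.get_state())
E
```

```text
scene {'fx': 478.305, 'fy': 478.305, 'cx': 324.8336, 'cy': 202.485, 'R': [[0.1201, 0.9926, -0.0201], [0.6115, -0.0899, -0.7861], [-0.782, 0.0821, -0.6178]], 't': [-0.0865, -0.3433, 1.7728]}
top {'fx': 499.4821, 'fy': 499.4821, 'cx': 319.0301, 'cy': 193.8914, 'R': [[0.0094, -0.9999, -0.007], [-0.9844, -0.008, -0.1757], [0.1756, 0.0085, -0.9844]], 't': [-0.0091, 0.6099, 1.3703]}
{'time_s': 0.1, 'joints': array([-6.03269436e+01,  2.05859542e+01,  6.40059253e-01, -1.83890794e-02,
       -7.01356210e+01, -1.65074968e+01]), 'qd': array([-0.06024628, -0.14674091,  0.05256093,  0.10305828,  0.14745118,
        0.00993627]), 'joint_torque': array([-2.94946905e-03, -5.84164381e+01,  2.93752849e+01,  7.01557472e+00,
        1.01719686e-02, -4.27323141e-05]), 'tcp_pos': array([ 0.15370934, -0.65708944,  0.40383755]), 'eef_rot': array([ 1.79916931e+02, -6.58875769e-03, -1.66840696e+02]), 'contact_force': array([-0.0587079 , -0.37242607,  0.39322994]), 'moment': array([ 0.00732537, -0.01783506, -0.00570818]), 'gripper_force': 0.0, 'gripper_width': 0.08771232931939921}
```

View pics/top0.png

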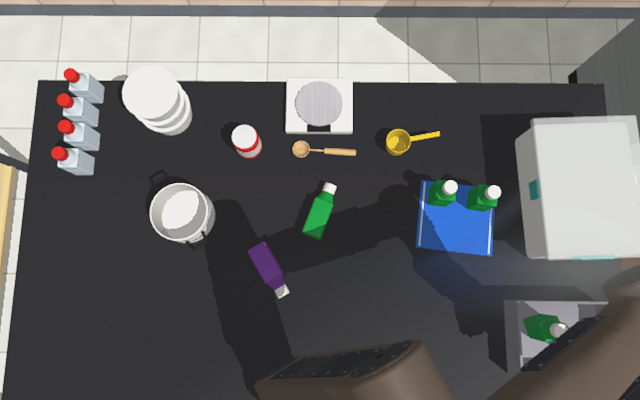

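View pics/scene0.png

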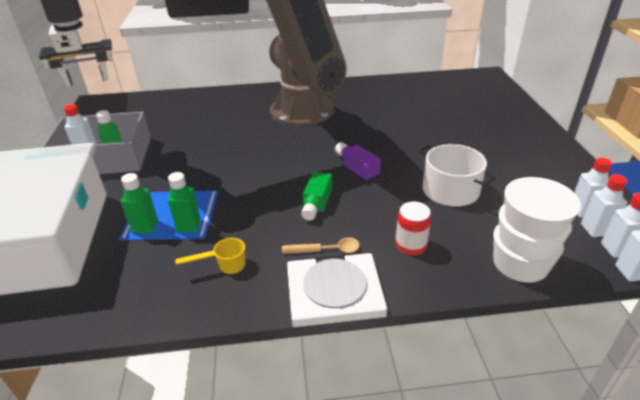

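The top view shows the fallen green bottle at about (319,211) with its cap at (329,188). The mat is at about (455,218), with the mates at (443,193) and (484,197). The spoon is at (325,150) and the purple look-alike at (268,270).

```bash
cat > fit.py <<'E'
import cv2, numpy as np
from scipy.optimize import minimize
def proj(p,X):
    c=np.asarray(X)@np.asarray(p["R"]).T+p["t"]
    return np.c_[p["fx"]*c[:,0]/c[:,2]+p["cx"],p["fy"]*c[:,1]/c[:,2]+p["cy"]]
def ray(p,u,v,z):
    R=np.asarray(p["R"]);C=-R.T@p["t"];d=R.T@[(u-p["cx"])/p["fx"],(v-p["cy"])/p["fy"],1]
    return C+d*(z-C[2])/d[2]
a=np.linspace(0,2*np.pi,16,endpoint=False)
ring=lambda rad,z:np.c_[rad*np.cos(a),rad*np.sin(a),z+0*a]
sq=np.array([[-1,-1],[1,-1],[1,1],[-1,1]])*.028
GREEN=np.vstack([np.c_[sq,np.zeros(4)],np.c_[sq,np.full(4,.108)],ring(.018,.134)])
def Rz(t): c,s=np.cos(t),np.sin(t); return np.array([[c,-s,0],[s,c,0],[0,0,1]])
def lying(q): # x,y of base centre, yaw of axis
    L=np.array([[0,0,1],[0,1,0],[-1,0,0]]).astype(float) # body z->world x
    return GREEN@L.T@Rz(q[2]).T+[q[0],q[1],.028]
def standing(q,z=.004): return GREEN@Rz(q[2]).T+[q[0],q[1],z]
def green(im):
    h=cv2.cvtColor(im,cv2.COLOR_RGB2HSV)
    return cv2.inRange(h,(45,90,30),(75,255,255))
def blob(m,u,v):
    n,l,s,c=cv2.connectedComponentsWithStats(m); d=np.hypot(*(c[1:]-[u,v]).T)+1e3*(s[1:,4]<80)
    return (l==1+d.argmin())
def cost(q,f,views,k=4):
    e=0
    for p,m in views:
        ys,xs=np.nonzero(m);x0,y0=xs.min()-20,ys.min()-20;w,h=np.ptp(xs)+40,np.ptp(ys)+40
        P=((proj(p,f(q))-[x0,y0]+.5)*k-.5).astype(np.float32)
        im=np.zeros((h*k,w*k),np.uint8)
        cv2.fillConvexPoly(im,np.round(cv2.convexHull(P)*16).astype(int),1,shift=4)
        M=cv2.resize(m[y0:y0+h,x0:x0+w].astype(np.uint8),(w*k,h*k),interpolation=0)
        e+=(im!=M).sum()/M.sum()
    return e
def fit(f,views,q0):
    return min((minimize(cost,np.add(q0,[0,0,d]),(f,views),"Nelder-Mead",options=dict(initial_simplex=np.add(q0,[0,0,d])+np.array([[0,0,0],[.02,0,0],[0,.02,0],[0,0,.2]]),xatol=1e-4,fatol=1e-4)) for d in(-.2,0,.2)),key=lambda s:s.fun)
E
python3 - <<'E'
from fit import *
from plant import r
T,S=r.camera_params("top"),r.camera_params("scene")
t=cv2.imread("pics/top0.png")[:,:,::-1].copy();s=cv2.imread("pics/scene0.png")[:,:,::-1].copy()
gt,gs=green(t),green(s)
def go(name,f,uv,us,z=.028):
    mt,ms=blob(gt,*uv),blob(gs,*us); print(name,mt.sum(),ms.sum())
    b=ray(T,*uv,z)
    for v in ([(T,mt),(S,ms)],[(T,mt)],[(S,ms)]):
        q0=[b[0],b[1],0]
        if name=="bottle": q0=[b[0]-.05,b[1],-.4]
        o=fit(f,v,q0); print(np.round(o.x,4),round(o.fun,3))
go("bottle",lying,(319,213),(318,192))
go("a",standing,(442,194),(182,208),.06)
go("b",standing,(484,198),(140,208),.06)
m=cv2.inRange(cv2.cvtColor(t,cv2.COLOR_RGB2HSV),(100,100,60),(125,255,255))
m[:150]=0;m[270:]=0;m[:,:400]=0;m[:,510:]=0
c=max(cv2.findContours(m,0,2)[0],key=cv2.contourArea)
for u,v in cv2.approxPolyDP(c,3,True)[:,0]: print("mat",u,v,np.round(ray(T,u,v,.004),3))
for n,u,v,z in [("cap",329,188,.028),("spoonL",302,149,.01),("spoonR",355,152,.01),("purple1",262,247,.03),("purple2",283,293,.03),("traycorner",505,301,.08)]: print(n,np.round(ray(T,u,v,z),3))
E
```

```text
bottle 945 898
[ 0.4929  0.0216 -0.3842] 0.238
[ 0.4928  0.0199 -0.3654] 0.047
[ 0.4907  0.0227 -0.3819] 0.175
a 440 1019
[ 0.614  -0.3488  0.1771] 0.868
[ 0.6145 -0.3478  0.0379] 0.606
[ 0.6109 -0.3497  0.1862] 0.236
b 523 1181
[ 0.6022 -0.4653  0.0056] 0.734
[ 0.6026 -0.4644 -0.0396] 0.482
[ 0.5982 -0.4671  0.0856] 0.221
mat 421 180 [ 0.663 -0.305  0.004]
mat 415 247 [ 0.465 -0.283  0.004]
mat 491 256 [ 0.441 -0.501  0.004]
mat 494 207 [ 0.584 -0.517  0.004]
mat 488 254 [ 0.447 -0.492  0.004]
mat 489 210 [ 0.575 -0.502  0.004]
mat 465 207 [ 0.583 -0.432  0.004]
mat 467 192 [ 0.628 -0.44   0.004]
mat 474 186 [ 0.646 -0.461  0.004]
mat 458 184 [ 0.652 -0.414  0.004]
mat 454 202 [ 0.598 -0.4    0.004]
mat 445 207 [ 0.583 -0.373  0.004]
mat 427 204 [ 0.591 -0.321  0.004]
mat 428 187 [ 0.642 -0.325  0.004]
mat 434 181 [ 0.66  -0.343  0.004]
cap [ 0.632 -0.032  0.028]
spoonL [0.754 0.049 0.01 ]
spoonR [ 0.746 -0.109  0.01 ]
purple1 [0.459 0.157 0.03 ]
purple2 [0.331 0.095 0.03 ]
traycorner [ 0.317 -0.507  0.08 ]
```

```bash
cat > log.py <<'E'
from plant import r
import json
s=r.get_state(); d={k:(v.tolist() if hasattr(v,"tolist") else v) for k,v in s.items()}
open("log.jsonl","a").write(json.dumps(d)+"\n")
print("j",[round(x,1) for x in d["joints"]])
E
python3 log.py
python3 -m pendant '[[[-0.035,0.034,0.002,0,0,0,1],[-0.07,0.068,0.004,0,0,0,1],[-0.105,0.102,0.006,0,0,0,1],[-0.14,0.136,0.008,0,0,0,1],[-0.175,0.17,0.01,0,0,0,1]]]'; python3 log.py
python3 -m pendant '[[[-0.035,0.034,0.002,5,0,0,1],[-0.07,0.068,0.004,10,0,0,1],[-0.105,0.102,0.006,15,0,0,1],[-0.14,0.136,0.008,20,0,0,1],[-0.175,0.17,0.01,25,0,0,1]]]'; python3 log.py
python3 -m pendant '[[[0,0,0,-5,5,0,1],[0,0,0,-10,10,0,1],[0,0,0,-15,15,0,1],[0,0,0,-20,20,0,1],[0,0,0,-25,20,0,1]]]'; python3 log.py
```

```text
j [-60.3, 20.6, 0.6, -0.0, -70.1, -16.5]
time_s: 0.6
tcp_pos: [0.2859, -0.4501, 0.3943]
eef_rot: [180.0, -0.0, -166.9]
contact_force: [1.2, -0.0, 0.3]
gripper_width: 0.0877
gripper_force: 0.0
j [-36.5, 7.6, -18.0, -0.0, -64.4, -40.4]
time_s: 1.1
tcp_pos: [0.414, -0.2502, 0.3852]
eef_rot: [-155.2, 0.1, -166.8]
contact_force: [0.9, -1.9, 1.1]
gripper_width: 0.0875
gripper_force: 0.0
j [-1.4, -1.5, -43.9, 34.1, -46.3, -99.0]
time_s: 1.6
tcp_pos: [0.4144, -0.252, 0.3842]
eef_rot: [179.8, -19.7, -171.0]
contact_force: [-0.9, -0.3, -0.9]
gripper_width: 0.0874
gripper_force: 0.0
j [-5.9, 9.1, -21.2, 4.8, -78.8, -76.9]
```

```bash
cat > kin.py <<'E'
import numpy as np, json
from scipy.spatial.transform import Rotation as Ro
from scipy.optimize import least_squares
e=lambda a,d:Ro.from_euler(a,d,degrees=True)
B=Ro.from_matrix(np.array([[0,0,1],[0,1,0],[-1,0,0]]).astype(float))  # tool z -> link x
def fk(q,P,s):
    a1,d1,L2,a3,d4,d6,o6=P
    W=e('z',q[0]); F=W*e('y',q[1]-q[2]); H=F*e('x',s[0]*q[3])*e('y',-q[4])
    p=W.apply([a1,0,d1])+(W*e('y',q[1])).apply([0,0,L2])+F.apply([d4,0,a3])+H.apply([d6,0,0])
    return p,H*e('x',s[1]*q[5]+o6)*B
def calib():
    D=[json.loads(l) for l in open("log.jsonl")]
    best=None
    for s in [(a,b) for a in(1,-1) for b in(1,-1)]:
      for o in (0,90,180,-90):
        def f(P):
            out=[]
            for d in D:
                p,R=fk(d["joints"],P,s); R2=e('xyz',d["eef_rot"])
                out+=[*(p-d["tcp_pos"]),*(R.inv()*R2).as_rotvec()*.3]
            return np.r_[out,1e-3*(P[:6]-[.1,.4,.4,0,.4,.1])]
        o_=least_squares(f,[.1,.4,.4,0,.4,.1,o],x_scale=[.1]*6+[30])
        if best is None or o_.cost<best[0]: best=(o_.cost,o_.x,s,np.abs(o_.fun[:-6]).max())
    return best
if __name__=="__main__":
    b=calib(); print(b); json.dump([list(b[1]),b[2]],open("kin.json","w"))
E
python3 kin.py
```

```text
(np.float64(0.05475357663971222), array([  0.13008643,   0.17997649,   0.72963315,   0.13811295,
         0.25492125,   0.51580808, -90.        ]), (-1, -1), np.float64(0.17941901567047958))
```

```bash
python3 - <<'E'
s=open("kin.py").read()
s=s.replace("a1,d1,L2,a3,d4,d6,o6=P","a1,d1,L2,a3,d4,d6,b,c,g,o6=P").replace("F.apply([d4,0,a3])+H","F.apply([d4,b,a3])+(F*e('x',s[0]*q[3])).apply([0,c,g])+H")
s=s.replace("1e-3*(P[:6]-[.1,.4,.4,0,.4,.1])","1e-3*(P[:9]-[.1,.4,.4,0,.4,.1,-.1,-.1,0])").replace("[.1,.4,.4,0,.4,.1,o],x_scale=[.1]*6","[.1,.4,.4,0,.4,.1,-.1,-.1,0,o],x_scale=[.1]*9").replace("[:-6]","[:-9]")
s=s.replace('print(b)','print(b)\n    for l in open("log.jsonl"):\n        d=json.loads(l);p,R=fk(d["joints"],b[1],b[2]);print(np.round(p-d["tcp_pos"],4),np.round((R.inv()*e("xyz",d["eef_rot"])).as_rotvec(True),2))')
open("kin.py","w").write(s)
E
python3 kin.py
```

```text
(np.float64(6.177577842978423e-08), array([ 2.99235275e-05,  1.98887385e-01,  6.01548874e-01, -4.49266907e-05,
        4.63599281e-01,  1.99941801e-01, -1.04445598e-05, -1.91789619e-01,
        3.67244759e-06, -9.00000000e+01]), (-1, -1), np.float64(3.675709606243416e-06))
[-0.  0.  0.] [-0. -0. -0.]
[ 0. -0. -0.] [-0. -0.  0.]
[-0. -0.  0.] [ 0. -0. -0.]
[-0.  0.  0.] [-0.  0. -0.]
```

```bash
cat > plan.py <<'E'
from kin import *
P,S=json.load(open("kin.json")); P=np.array(P)
LO=np.array([-176.03,-82.01,-58.28,-173.87,-174.79,-173.66])+3; HI=np.array([176.03,121.73,71.71,95.51,-.11,173.66])-3
def pts(q):
    W=e('z',q[0]);F=W*e('y',q[1]-q[2]);G=F*e('x',-q[3])
    sh=np.array([0,0,P[1]]);el=sh+(W*e('y',q[1])).apply([0,0,P[2]]);w=el+F.apply([P[4],0,0]);j5=w+G.apply([0,P[7],0])
    return el,w,j5,fk(q,P,S)[0]
def ik(p,R,q0):
    f=lambda q:np.r_[fk(q,P,S)[0]-p,(R.inv()*fk(q,P,S)[1]).as_rotvec()*.3]
    o=least_squares(f,np.clip(q0,LO+.01,HI-.01),bounds=(LO,HI),x_scale=[50.]*6,max_nfev=60)
    return o.x if o.cost<1e-8 else None
z=np.array([0,0,1.])
def frame(zt,yt): return Ro.from_matrix(np.c_[np.cross(yt,zt),yt,zt])
h_=lambda h:np.array([np.cos(np.radians(h)),np.sin(np.radians(h)),0])
def grasp(beta,sg,up=0,g=.07,off=.004,base=(.4925,.0205),yaw=-21.5):
    b=np.radians(beta);u=h_(yaw);zt=-np.cos(b)*z-np.sin(b)*u
    gp=np.r_[base,.028]+g*u+off*z
    return gp-.159*zt+up*z,frame(zt,sg*np.cross(z,u))
def place(beta,sg,h,up=.002,g=.07,off=.004,tgt=(.492,-.397),back=0):
    b=np.radians(beta);u=h_(h);zt=np.cos(b)*u-np.sin(b)*z
    gp=np.r_[tgt,.004+g+up]-off*u
    return gp-.159*zt-back*u,frame(zt,sg*np.cross(z,u))
def sols(p,R,n,rng):
    out=[]
    for _ in range(n):
        q=ik(p,R,rng.uniform(LO,HI)*[.6,.8,.9,1,1,1])
        if q is not None and not any(np.abs(q-o).max()<3 for o in out): out.append(q)
    return out
E
cat > search.py <<'E'
from plan import *
rng=np.random.default_rng(0)
M=np.array([[.613,-.348],[.601,-.465]])
for beta in (5,15):
  for sg in (1,-1):
    G=[q for q in sols(*grasp(beta,sg),14,rng)]
    print("GRASP",beta,sg,*[np.round(q).astype(int).tolist()+[int(1000*min(x[2] for x in pts(q)))] for q in G])
    for h in range(-100,81,20):
      for q in sols(*place(beta,sg,h),14,rng):
        el,w,j5,t=pts(q); seg=np.vstack([np.linspace(a,b,12) for a,b in((el,w),(w,j5),(j5,t))])
        low=seg[seg[:,2]<.24]; dm=min([np.hypot(*(low[:,:2]-m).T).min() for m in M]) if len(low) else 9
        if w[2]>.12 and el[2]>.15 and dm>.10: print(beta,sg,h,np.round(q).astype(int),"w",np.round(w,2),"j5",np.round(j5,2),"dm",round(dm,2))
E
time timeout 500 python3 search.py
```

```text
GRASP 5 1 [17, 25, -23, -4, -46, -126, 190]
5 1 -100 [ -2  49 -52  83 -84  80] w [ 0.37 -0.01  0.14] j5 [ 0.55 -0.04  0.11] dm 0.14
5 1 0 [ -77   47  -24 -101  -81   71] w [ 0.14 -0.58  0.17] j5 [ 0.13 -0.4   0.11] dm 0.28
5 1 20 [-72  48  -9 -85 -87  57] w [ 0.22 -0.67  0.21] j5 [ 0.15 -0.52  0.11] dm 0.26
5 1 40 [-67  52   6 -74 -98  48] w [ 0.31 -0.73  0.24] j5 [ 0.22 -0.63  0.11] dm 0.24
5 1 60 [ -61   57   20  -66 -111   42] w [ 0.43 -0.76  0.25] j5 [ 0.31 -0.71  0.11] dm 0.2
5 1 80 [ -54   63   34  -60 -124   40] w [ 0.55 -0.76  0.25] j5 [ 0.43 -0.75  0.11] dm 0.17
GRASP 5 -1 [17, 25, -23, -4, -46, 54, 190]
5 -1 -100 [  -2   49  -52   83  -84 -100] w [ 0.37 -0.01  0.14] j5 [ 0.55 -0.04  0.11] dm 0.14
5 -1 0 [ -77   47  -24 -101  -81 -109] w [ 0.14 -0.58  0.17] j5 [ 0.13 -0.4   0.11] dm 0.28
5 -1 20 [ -72   48   -9  -85  -87 -123] w [ 0.22 -0.67  0.21] j5 [ 0.15 -0.52  0.11] dm 0.26
5 -1 40 [ -67   52    6  -74  -98 -132] w [ 0.31 -0.73  0.24] j5 [ 0.22 -0.63  0.11] dm 0.24
5 -1 60 [ -61   57   20  -66 -111 -138] w [ 0.43 -0.76  0.25] j5 [ 0.31 -0.71  0.11] dm 0.2
5 -1 80 [ -54 
[... 793 characters left out ...]
185]
15 -1 -100 [ -4  42 -53  85 -75 -95] w [ 0.36 -0.02  0.18] j5 [ 0.55 -0.05  0.17] dm 0.14
15 -1 -20 [ -77   41  -40 -120  -70  -98] w [ 0.1  -0.46  0.2 ] j5 [ 0.16 -0.28  0.17] dm 0.27
15 -1 0 [ -74   39  -24  -97  -69 -118] w [ 0.16 -0.57  0.26] j5 [ 0.14 -0.4   0.17] dm 0.28
15 -1 20 [ -69   42  -10  -81  -78 -130] w [ 0.24 -0.64  0.29] j5 [ 0.16 -0.52  0.17] dm 0.26
15 -1 40 [ -64   46    4  -69  -90 -136] w [ 0.34 -0.7   0.3 ] j5 [ 0.22 -0.62  0.17] dm 0.23
15 -1 60 [ -59   52   18  -61 -104 -138] w [ 0.45 -0.73  0.31] j5 [ 0.32 -0.7   0.17] dm 0.2
15 -1 80 [ -52   58   31  -54 -117 -138] w [ 0.56 -0.73  0.31] j5 [ 0.43 -0.74  0.17] dm 0.16
real	0m13.983s
user	0m14.488s
sys	0m0.064s
```

```bash
cat > search2.py <<'E'
from plan import *
rng=np.random.default_rng(0)
c,s=np.cos(np.radians(-6.3)),np.sin(np.radians(-6.3)); MR=np.array([[c,-s],[s,c]])
for mx,my in ((-.06,.0),(-.06,.03)):
 tgt=np.array([.552,-.403])+MR@[mx,my]; print(mx,my,tgt.round(3))
 for beta in (10,15,20):
    for h in (-100,-90,-80,-70,-60,-50,-40,-30,-20):
      u=h_(h)[:2]; n=np.array([-u[1],u[0]])
      # gripper body 2D vs mates (mat frame)
      body=[tgt-a*u+b*n for a in np.linspace(.045,.15,10) for b in np.linspace(-.097,.097,20)]
      B2=(np.array(body)-[.552,-.403])@MR
      d=min(np.hypot(*np.maximum(np.abs(B2-m)-.029,0).T).min() for m in ([.055,.055],[.055,-.055]))
      for q in sols(*place(beta,1,h,tgt=tgt),10,rng):
        el,w,j5,t=pts(q)
        if w[2]>.1: print(beta,h,np.round(q).astype(int),"w",np.round(w,2),"j5",np.round(j5,2),"body-mate",round(d,3))
E
timeout 500 python3 search2.py
```

```text
-0.06 0.0 [ 0.492 -0.396]
10 -100 [ -2  45 -52  84 -79  82] w [ 0.37 -0.02  0.16] j5 [ 0.55 -0.04  0.14] body-mate 0.0
10 -30 [ -78   52  -49 -133  -87   98] w [ 0.08 -0.38  0.11] j5 [ 0.18 -0.22  0.14] body-mate 0.091
10 -20 [ -79   47  -40 -121  -78   87] w [ 0.09 -0.45  0.15] j5 [ 0.16 -0.27  0.14] body-mate 0.109
15 -100 [ -3  42 -53  85 -75  85] w [ 0.36 -0.02  0.18] j5 [ 0.55 -0.05  0.17] body-mate 0.0
15 -30 [ -77   45  -49 -134  -78   93] w [ 0.09 -0.39  0.16] j5 [ 0.19 -0.22  0.17] body-mate 0.091
15 -20 [ -77   41  -40 -120  -70   82] w [ 0.1  -0.46  0.2 ] j5 [ 0.16 -0.28  0.17] body-mate 0.109
20 -100 [ -5  39 -53  85 -70  88] w [ 0.36 -0.03  0.2 ] j5 [ 0.55 -0.06  0.2 ] body-mate 0.0
20 -30 [ -75   38  -47 -134  -67   87] w [ 0.1  -0.39  0.21] j5 [ 0.2  -0.23  0.2 ] body-mate 0.091
20 -20 [ -75   35  -39 -119  -61   75] w [ 0.12 -0.46  0.25] j5 [ 0.17 -0.28  0.2 ] body-mate 0.109
-0.06 0.03 [ 0.496 -0.367]
10 -100 [  2  45 -52  79 -79  83] w [0.37 0.01 0.16] j5 [ 0.56 -0.01  0.14] body-mate 0.0
10 -20 [ -78   49  -43 -123  -81   92] w [ 0.09 -0.42  0.13] j5 [ 0.16 -0.24  0.14] body-mate 0.116
15 -100 [  1  42 -52  80 -74  86] w [0.37 0.01 0.18] j5 [ 0.56 -0.02  0.17] body-mate 0.0
15 -30 [ -75   48  -52 -136  -82   97] w [ 0.09 -0.35  0.15] j5 [ 0.19 -0.19  0.17] body-mate 0.102
15 -20 [ -76   42  -43 -123  -73   86] w [ 0.1  -0.43  0.18] j5 [ 0.17 -0.25  0.17] body-mate 0.116
20 -100 [  0  39 -53  80 -70  88] w [0.37 0.   0.2 ] j5 [ 0.55 -0.03  0.2 ] body-mate 0.0
20 -30 [ -74   40  -51 -136  -71   91] w [ 0.1  -0.36  0.2 ] j5 [ 0.2 -0.2  0.2] body-mate 0.102
20 -20 [ -74   36  -42 -122  -63   79] w [ 0.12 -0.43  0.23] j5 [ 0.17 -0.25  0.2 ] body-mate 0.116
```

```bash
cat > rows.py <<'E'
from plan import *
def emit(qs,label,per=5,lin=.045,ang=8.0,jr=8.5):
    """joint waypoints -> rows, per call"""
    path=[np.array(qs[0])]
    for a,b in zip(qs,qs[1:]):
        n=200; fine=[a+(b-a)*i/n for i in range(1,n+1)]; last=path[-1]
        pl,Rl=fk(last,P,S)
        for i,q in enumerate(fine):
            nxt=fine[min(i+1,n-1)]; pn,Rn=fk(nxt,P,S)
            if i==n-1 or np.linalg.norm(pn-pl)>lin or np.degrees((Rl.inv()*Rn).magnitude())>ang or np.abs(nxt-last).max()>jr:
                path.append(q); last=q; pl,Rl=fk(q,P,S)
    print(label,"rows",len(path)-1)
    for k in range(0,len(path)-1,per):
        p0,R0=fk(path[k],P,S)
        for q in path[k+1:k+1+per]:
            p,R=fk(q,P,S); t=R0.inv().apply(p-p0); v=(R0.inv()*R).as_rotvec(True)
            print(",".join(f"{x:.3f}" for x in t)+","+",".join(f"{x:.1f}" for x in v),end=" | ")
        print()
    return path
def check(path,hold=True):
    zmin=9
    for q in path:
        el,w,j5,t=pts(q);p,R=fk(q,P,S);gp=p+R.as_matrix()[:,2]*.159
        print(np.round(q).astype(int),"w",w.round(2),"j5",j5.round(2),"gp",gp.round(3),"zt",R.as_matrix()[:,2].round(2))
E
python3 - <<'E'
from rows import *
q0=np.array(json.loads(open("log.jsonl").readlines()[-1])["joints"])
sg=-1;b=20
seed=[13,30,-10,-12,-64,64]
qg=ik(*grasp(b,sg),seed);qp=ik(*grasp(b,sg,up=.12),qg);ql=ik(*grasp(b,sg,up=.20),qp)
qf=ik(*place(b,sg,-30,tgt=(.492,-.396)),[-75,38,-47,-134,-67,-93])
qu=ik(*place(b,sg,-30,up=.12,tgt=(.492,-.396)),qf)
for n,q in zip("gplfu",(qg,qp,ql,qf,qu)): print(n,np.round(q,1))
json.dump([x.tolist() for x in (qg,qp,ql,qf,qu)],open("wp.json","w"))
emit([q0,qp],"to pre")
path=emit([ql,qu],"swing"); check(path)
print(grasp(b,sg,up=.12)[0],grasp(b,sg,up=.12)[1].as_euler('xyz',True))
E
```

```text
g [ 11.9  32.7  -8.6 -11.9 -66.   63.1]
p [ 12.   25.3  -3.2 -11.1 -78.6  60.4]
l [ 12.   21.6   2.2 -10.9 -87.5  58.6]
f [ -75.2   38.2  -47.5 -133.6  -67.   -93.3]
u [ -69.2   12.9  -40.6 -122.7  -44.9 -122.2]
to pre rows 20
-0.013,0.006,-0.001,-0.4,-0.3,-7.5 | -0.026,0.013,-0.002,-0.8,-0.6,-15.1 | -0.039,0.020,-0.003,-1.2,-1.0,-22.6 | -0.052,0.028,-0.004,-1.5,-1.4,-30.2 | -0.065,0.036,-0.005,-1.8,-1.9,-37.7 | 
-0.015,-0.001,0.000,-0.2,-0.5,-7.6 | -0.030,-0.002,0.000,-0.4,-0.9,-15.1 | -0.046,-0.003,0.001,-0.5,-1.4,-22.7 | -0.061,-0.003,0.001,-0.6,-2.0,-30.2 | -0.077,-0.003,0.002,-0.7,-2.5,-37.8 | 
-0.013,-0.009,0.001,0.0,-0.5,-7.6 | -0.025,-0.018,0.003,0.1,-1.0,-15.1 | -0.039,-0.027,0.005,0.2,-1.5,-22.7 | -0.052,-0.036,0.006,0.4,-2.0,-30.3 | -0.066,-0.044,0.009,0.6,-2.5,-37.8 | 
-0.006,-0.015,0.003,0.3,-0.4,-7.6 | -0.012,-0.029,0.006,0.6,-0.9,-15.1 | -0.019,-0.044,0.009,0.9,-1.3,-22.7 | -0.026,-0.058,0.012,1.3,-1.6,-30.3 | -0.033,-0.073,0.016,1.7,-2.0,-37.8 | 
swing rows 48
-0.000,0.014,0.013,3.2,-1.3,6.7 | -0.002,0.028,0.026,6.3,-2.8,13.6 | -0.003,0.040,0.038,9.3,-4.5,20.4 | -0.00
[... 6925 characters left out ...]
-0.21 -0.32]
[ -63   14  -37 -114  -48 -108] w [ 0.2  -0.39  0.42] j5 [ 0.21 -0.23  0.31] gp [ 0.531 -0.326  0.197] zt [ 0.91 -0.27 -0.32]
[ -64   13  -38 -116  -47 -111] w [ 0.19 -0.39  0.42] j5 [ 0.2  -0.23  0.31] gp [ 0.522 -0.344  0.197] zt [ 0.89 -0.32 -0.33]
[ -66   13  -39 -118  -47 -115] w [ 0.17 -0.39  0.42] j5 [ 0.2  -0.23  0.31] gp [ 0.512 -0.361  0.196] zt [ 0.87 -0.37 -0.33]
[ -68   13  -40 -120  -46 -119] w [ 0.16 -0.38  0.42] j5 [ 0.2  -0.23  0.32] gp [ 0.501 -0.378  0.195] zt [ 0.84 -0.42 -0.34]
[ -69   13  -41 -123  -45 -122] w [ 0.15 -0.38  0.41] j5 [ 0.2  -0.23  0.32] gp [ 0.489 -0.394  0.194] zt [ 0.81 -0.47 -0.34]
[ 0.60822646 -0.02508586  0.30141113] [180.   20.  -21.5]
```

```bash
python3 -m pendant '[[[-0.013,0.006,-0.001,-0.4,-0.3,-7.5,1],[-0.026,0.013,-0.002,-0.8,-0.6,-15.1,1],[-0.039,0.020,-0.003,-1.2,-1.0,-22.6,1],[-0.052,0.028,-0.004,-1.5,-1.4,-30.2,1],[-0.065,0.036,-0.005,-1.8,-1.9,-37.7,1]]]' 
python3 -m pendant '[[[-0.015,-0.001,0,-0.2,-0.5,-7.6,1],[-0.030,-0.002,0,-0.4,-0.9,-15.1,1],[-0.046,-0.003,0.001,-0.5,-1.4,-22.7,1],[-0.061,-0.003,0.001,-0.6,-2.0,-30.2,1],[-0.077,-0.003,0.002,-0.7,-2.5,-37.8,1]]]' >/dev/null
python3 -m pendant '[[[-0.013,-0.009,0.001,0,-0.5,-7.6,1],[-0.025,-0.018,0.003,0.1,-1.0,-15.1,1],[-0.039,-0.027,0.005,0.2,-1.5,-22.7,1],[-0.052,-0.036,0.006,0.4,-2.0,-30.3,1],[-0.066,-0.044,0.009,0.6,-2.5,-37.8,1]]]' >/dev/null
python3 -m pendant '[[[-0.006,-0.015,0.003,0.3,-0.4,-7.6,1],[-0.012,-0.029,0.006,0.6,-0.9,-15.1,1],[-0.019,-0.044,0.009,0.9,-1.3,-22.7,1],[-0.026,-0.058,0.012,1.3,-1.6,-30.3,1],[-0.033,-0.073,0.016,1.7,-2.0,-37.8,1]]]'; python3 log.py
python3 - <<'E'
from plant import r
from fit import *
p=r.camera_params("wrist");im=r.capture("wrist");cv2.imwrite("pics/w1.png",im[:,:,::-1])
t=r.capture("top");cv2.imwrite("pics/top1.png",t[:,:,::-1])
o=im.copy()
for X in proj(p,lying([.4925,.0205,-.375])): cv2.circle(o,tuple(int(v) for v in X),3,(255,0,0),-1)
cv2.imwrite("pics/w1o.png",o[:,:,::-1])
E
```

```text
time_s: 2.1
tcp_pos: [0.4705, -0.2069, 0.3676]
eef_rot: [166.8, -13.0, -132.0]
contact_force: [-0.1, -0.5, -0.1]
gripper_width: 0.0878
gripper_force: 0.0
time_s: 3.6
tcp_pos: [0.6078, -0.0246, 0.3013]
eef_rot: [-180.0, 19.7, -21.3]
contact_force: [0.1, 0.4, 0.3]
gripper_width: 0.0874
gripper_force: 0.0
j [12.1, 25.2, -3.4, -10.9, -78.3, 60.4]
```

View pics/w1o.png

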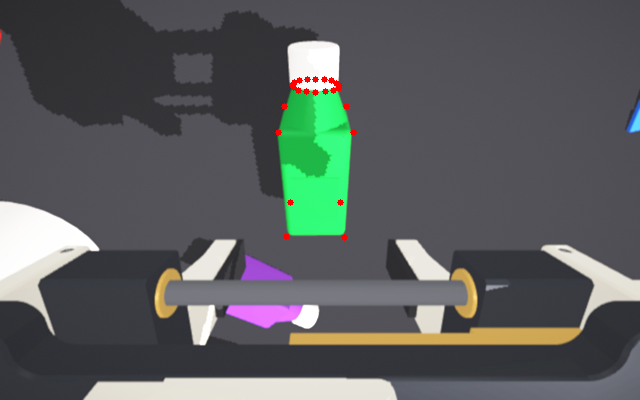

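The wrist view with the fitted model overlaid matches the bottle to about 1 px (base edge at (315,236), neck at (316,86)). The fingers straddle it evenly, so I'll descend and grip.

```bash
python3 -m pendant '[[[0.008,0,0.023,0,0,0,1],[0.016,0,0.045,0,0,0,1],[0.025,0,0.068,0,0,0,1],[0.033,0,0.090,0,0,0,1],[0.041,0,0.113,0,0,0,1]]]' | sed -n 2,4p
python3 -m pendant '[[[0,0,0,0,0,0,1],[0,0,0,0,0,0,-1],[0,0,0,0,0,0,-1],[0,0,0,0,0,0,-1],[0,0,0,0,0,0,-1]]]' 25
python3 -m pendant '[[[0,0,0,0,0,0,-1],[0,0,0,0,0,0,-1]]]'; python3 log.py
```

```text
tcp_pos: [0.6078, -0.026, 0.1808]
eef_rot: [179.8, 19.7, -21.8]
contact_force: [-0.2, 0.3, -0.0]
time_s: 4.7
tcp_pos: [0.6083, -0.0255, 0.1828]
eef_rot: [180.0, 19.6, -21.6]
contact_force: [-0.0, 0.5, -0.1]
gripper_width: 0.0609
gripper_force: 0.0
time_s: 4.9
tcp_pos: [0.6083, -0.0255, 0.1825]
eef_rot: [179.9, 19.6, -21.6]
contact_force: [1.0, 0.9, 6.2]
gripper_width: 0.0557
gripper_force: 24.9
j [12.0, 32.5, -8.8, -11.7, -65.7, 62.9]
```

```bash
python3 -m pendant '[[[-0.005,0,-0.014,0,0,0,-1],[-0.015,0,-0.042,0,0,0,-1],[-0.029,0,-0.080,0,0,0,-1],[-0.043,0,-0.118,0,0,0,-1],[-0.057,0,-0.156,0,0,0,-1]]]' | sed -n 1,7p
python3 -m pendant '[[[-0.005,0,-0.014,0,0,0,-1],[-0.011,0,-0.03,0,0,0,-1],[-0.011,0,-0.03,0,0,0,-1]]]'; python3 log.py
python3 - <<'E'
from rows import *
q0=np.array(json.loads(open("log.jsonl").readlines()[-1])["joints"])
qf=np.array(json.load(open("wp.json"))[3]); b,sg=19.7,-1
qu=ik(*place(b,sg,-30,up=.13,tgt=(.492,-.396)),qf); print("qu",qu)
qm=(q0+qu)/2; p,R=fk(qm,P,S); qm=ik(p+[0,0,.04],R,qm); print(qm)
path=emit([q0,qm,qu],"swing",ang=8.4,jr=9.5)
for q in path[::5]:
    p,R=fk(q,P,S);print((p+R.as_matrix()[:,2]*.159).round(3),pts(q)[2].round(2))
E
```

```text
time_s: 5.4
tcp_pos: [0.6066, -0.025, 0.35]
eef_rot: [179.9, 19.7, -21.6]
contact_force: [1.0, -0.3, -0.7]
gripper_width: 0.0557
gripper_force: 24.9
time_s: 5.7
tcp_pos: [0.6069, -0.0248, 0.3825]
eef_rot: [-180.0, 19.4, -21.6]
contact_force: [0.4, -0.3, -1.2]
gripper_width: 0.0559
gripper_force: 24.9
j [12.1, 21.3, 1.8, -10.7, -86.9, 58.4]
qu [ -68.65904142   11.30843359  -39.92686061 -121.62496311  -43.68480977
 -124.49177197]
[-27.54389884  12.41257938 -17.60646966 -64.26739222 -66.98082154
 -38.62343706]
swing rows 42
-0.002,0.014,0.010,3.2,-1.1,7.0 | -0.004,0.028,0.020,6.3,-2.3,14.0 | -0.007,0.040,0.030,9.3,-3.8,21.1 | -0.010,0.052,0.039,12.3,-5.5,28.2 | -0.013,0.063,0.047,15.3,-7.3,35.4 | 
0.004,0.012,0.005,2.8,-2.0,7.2 | 0.008,0.023,0.010,5.4,-4.1,14.5 | 0.011,0.034,0.014,8.0,-6.4,21.7 | 0.014,0.044,0.018,10.4,-8.9,29.0 | 0.016,0.054,0.022,12.8,-11.6,36.3 | 
0.007,0.006,0.001,2.1,-2.8,7.4 | 0.014,0.012,0.001,4.0,-5.7,14.7 | 0.021,0.018,0.001,5.8,-8.8,22.1 | 0.026,0.023,0.001,7.4,-12.0,29.4 | 0.032,0.028,0.000,8.8,-15.5,36.8 | 
0.006,0.001,-0.003,1.1,-3.4,7.4 | 0.012,0.001,-0.00
[... 643 characters left out ...]
-10.7,26.9 | -0.041,0.001,-0.028,-13.0,-13.0,33.6 | 
-0.008,0.006,-0.004,-3.1,-2.0,6.8 | -0.017,0.013,-0.009,-6.3,-3.9,13.6 | -0.026,0.019,-0.014,-9.6,-5.5,20.4 | -0.035,0.025,-0.019,-13.1,-6.9,27.2 | -0.044,0.032,-0.026,-16.7,-8.1,34.0 | 
-0.005,0.012,-0.003,-3.6,-0.9,6.9 | -0.008,0.020,-0.005,-6.0,-1.3,11.5 | 
[ 0.558 -0.005  0.233] [ 0.67 -0.05  0.57]
[ 0.522 -0.01   0.201] [ 0.6  -0.15  0.52]
[ 0.507 -0.008  0.188] [ 0.52 -0.22  0.47]
[ 0.515 -0.013  0.193] [ 0.44 -0.27  0.44]
[ 0.537 -0.038  0.21 ] [ 0.36 -0.28  0.4 ]
[ 0.562 -0.094  0.215] [ 0.29 -0.27  0.37]
[ 0.571 -0.171  0.219] [ 0.25 -0.26  0.34]
[ 0.557 -0.265  0.218] [ 0.22 -0.24  0.33]
[ 0.511 -0.363  0.209] [ 0.2  -0.23  0.32]
```

```bash
python3 -m pendant '[[[-0.002,0.014,0.010,3.2,-1.1,7.0,-1],[-0.004,0.028,0.020,6.3,-2.3,14.0,-1],[-0.007,0.040,0.030,9.3,-3.8,21.1,-1],[-0.010,0.052,0.039,12.3,-5.5,28.2,-1],[-0.013,0.063,0.047,15.3,-7.3,35.4,-1]]]' | sed -n 2,6p
python3 -m pendant '[[[0.004,0.012,0.005,2.8,-2.0,7.2,-1],[0.008,0.023,0.010,5.4,-4.1,14.5,-1],[0.011,0.034,0.014,8.0,-6.4,21.7,-1],[0.014,0.044,0.018,10.4,-8.9,29.0,-1],[0.016,0.054,0.022,12.8,-11.6,36.3,-1]]]' | sed -n 2,6p
python3 -m pendant '[[[0.007,0.006,0.001,2.1,-2.8,7.4,-1],[0.014,0.012,0.001,4.0,-5.7,14.7,-1],[0.021,0.018,0.001,5.8,-8.8,22.1,-1],[0.026,0.023,0.001,7.4,-12.0,29.4,-1],[0.032,0.028,0,8.8,-15.5,36.8,-1]]]' | sed -n 2,6p
python3 -m pendant '[[[0.006,0.001,-0.003,1.1,-3.4,7.4,-1],[0.012,0.001,-0.006,2.0,-6.9,14.8,-1],[0.017,0.001,-0.009,2.7,-10.6,22.2,-1],[0.022,0.001,-0.013,3.1,-14.3,29.6,-1],[0.026,0.001,-0.017,3.3,-18.2,36.9,-1]]]' | sed -n 2,6p
python3 log.py
python3 - <<'E'
from rows import *
from plant import r
s=r.get_state();p,R=fk(s["joints"],P,S);print((p+R.as_matrix()[:,2]*.159).round(3),"expected .537 -.038 .21")
E
```

```text
tcp_pos: [0.5567, -0.0734, 0.3382]
eef_rot: [179.7, 27.3, -60.6]
contact_force: [-0.1, -0.9, -1.7]
gripper_width: 0.0557
gripper_force: 24.9
tcp_pos: [0.512, -0.1039, 0.3116]
eef_rot: [169.1, 35.8, -104.5]
contact_force: [-0.1, -0.2, -2.4]
gripper_width: 0.0562
gripper_force: 24.9
tcp_pos: [0.4783, -0.1251, 0.2974]
eef_rot: [147.4, 36.6, -154.5]
contact_force: [0.1, 0.1, -1.2]
gripper_width: 0.0562
gripper_force: 24.9
tcp_pos: [0.4551, -0.1456, 0.2937]
eef_rot: [126.5, 24.0, 159.6]
contact_force: [-0.7, 0.4, -0.8]
gripper_width: 0.0559
gripper_force: 24.9
j [-27.7, 12.5, -17.9, -64.3, -66.8, -38.9]
[ 0.536 -0.039  0.207] expected .537 -.038 .21
```

```bash
python3 -m pendant '[[[0.003,-0.006,-0.003,-0.1,-3.7,7.4,-1],[0.005,-0.011,-0.006,-0.5,-7.5,14.8,-1],[0.008,-0.017,-0.010,-1.1,-11.3,22.2,-1],[0.009,-0.022,-0.014,-1.9,-15.2,29.6,-1],[0.011,-0.028,-0.018,-3.0,-19.0,37.0,-1]]]' | sed -n 2,6p
python3 -m pendant '[[[-0.004,-0.004,-0.004,-1.2,-3.3,6.7,-1],[-0.008,-0.008,-0.009,-2.6,-6.6,13.4,-1],[-0.012,-0.013,-0.014,-4.2,-9.8,20.1,-1],[-0.017,-0.017,-0.019,-6.1,-12.9,26.8,-1],[-0.021,-0.021,-0.025,-8.1,-16.0,33.5,-1]]]' | sed -n 2,6p
python3 -m pendant '[[[-0.008,0,-0.005,-2.2,-2.9,6.7,-1],[-0.016,0,-0.010,-4.6,-5.6,13.5,-1],[-0.024,0.001,-0.015,-7.2,-8.2,20.2,-1],[-0.033,0.001,-0.021,-10.0,-10.7,26.9,-1],[-0.041,0.001,-0.028,-13.0,-13.0,33.6,-1]]]' | sed -n 2,6p
python3 -m pendant '[[[-0.008,0.006,-0.004,-3.1,-2.0,6.8,-1],[-0.017,0.013,-0.009,-6.3,-3.9,13.6,-1],[-0.026,0.019,-0.014,-9.6,-5.5,20.4,-1],[-0.035,0.025,-0.019,-13.1,-6.9,27.2,-1],[-0.044,0.032,-0.026,-16.7,-8.1,34.0,-1]]]' | sed -n 2,6p
python3 -m pendant '[[[-0.005,0.012,-0.003,-3.6,-0.9,6.9,-1],[-0.008,0.020,-0.005,-6.0,-1.3,11.5,-1],[-0.008,0.020,-0.005,-6.0,-1.3,11.5,-1]]]' | sed -n 2,6p
python3 log.py
python3 - <<'E'
from rows import *
from plant import r
import cv2
s=r.get_state();p,R=fk(s["joints"],P,S);A=R.as_matrix();gp=p+A[:,2]*.159
pt,Rt=place(19.7,-1,-30,up=.13,tgt=(.492,-.396)); print("gp",gp.round(4),"err",(pt-p).round(4),(R.inv()*Rt).as_rotvec(True).round(2))
im=np.vstack([r.capture("scene")[60:300,:320],r.capture("top")[120:360,320:]]);cv2.imwrite("pics/sw.png",im[:,:,::-1])
E
```

```text
tcp_pos: [0.4396, -0.1731, 0.2786]
eef_rot: [115.1, 1.1, 123.7]
contact_force: [-0.2, -0.3, -1.6]
gripper_width: 0.0555
gripper_force: 24.9
tcp_pos: [0.4253, -0.2083, 0.2706]
eef_rot: [112.4, -23.6, 95.2]
contact_force: [-0.1, 0.4, -1.0]
gripper_width: 0.0559
gripper_force: 24.9
tcp_pos: [0.4039, -0.2527, 0.265]
eef_rot: [119.0, -49.0, 62.8]
contact_force: [-0.4, -0.3, -1.2]
gripper_width: 0.0557
gripper_force: 24.9
tcp_pos: [0.3705, -0.3023, 0.2584]
eef_rot: [155.5, -68.7, 2.2]
contact_force: [-0.1, -0.0, -1.8]
gripper_width: 0.0559
gripper_force: 24.9
tcp_pos: [0.3562, -0.3191, 0.256]
eef_rot: [180.0, -69.9, -30.1]
contact_force: [-0.3, 0.8, -1.7]
gripper_width: 0.0558
gripper_force: 24.9
j [-68.8, 11.2, -40.0, -121.3, -43.4, -124.7]
gp [ 0.4853 -0.3942  0.2014] err [ 0.0027 -0.      0.0016] [ 0.18  0.39 -0.05]
```

View pics/sw.png

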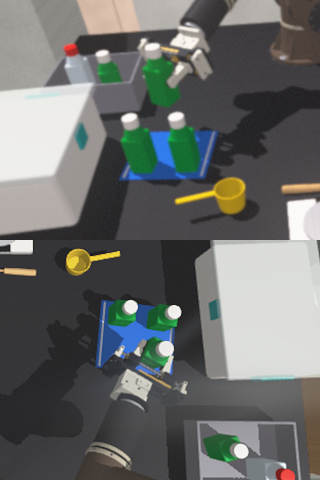

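The bottle is held upright above the mat's near half, at about (157,350) in the composite, and the mates are untouched. Next I'll lower it.

```bash
python3 -m pendant '[[[-0.013,0,0.005,0,0,0,-1],[-0.026,0,0.010,0,0,0,-1],[-0.039,0,0.015,0,0,0,-1],[-0.052,0,0.020,0,0,0,-1],[-0.065,0,0.025,0,0,0,-1]]]' | sed -n 2,4p
python3 -m pendant '[[[-0.013,0,0.005,0,0,0,-1],[-0.026,0,0.010,0,0,0,-1],[-0.036,0,0.014,0,0,0,-1],[-0.042,0,0.017,0,0,0,-1],[-0.042,0,0.017,0,0,0,-1]]]' | sed -n 2,6p
python3 - <<'E'
from rows import *
from plant import r
import cv2
from fit import *
s=r.get_state();p,R=fk(s["joints"],P,S);A=R.as_matrix();print("gp",(p+A[:,2]*.159).round(4),s["joints"].round(1),R.as_euler('xyz',True).round(1))
im=r.capture("scene");m=np.vstack([im[60:300,60:300]]);cv2.imwrite("pics/dn.png",cv2.resize(m,None,fx=2.4,fy=2.4)[:,:,::-1])
cv2.imwrite("pics/dnw.png",r.capture("wrist")[:,:,::-1])
E
```

```text
tcp_pos: [0.3586, -0.3197, 0.1868]
eef_rot: [179.3, -70.1, -29.2]
contact_force: [0.2, -0.9, -1.6]
tcp_pos: [0.3599, -0.3208, 0.141]
eef_rot: [179.8, -70.0, -29.7]
contact_force: [0.1, -0.1, -0.7]
gripper_width: 0.0559
gripper_force: 24.9
gp [ 0.4892 -0.3955  0.0866] [ -74.8   35.8  -47.  -133.   -65.   -95.5] [179.8 -70.  -29.7]
```

View pics/dn.png

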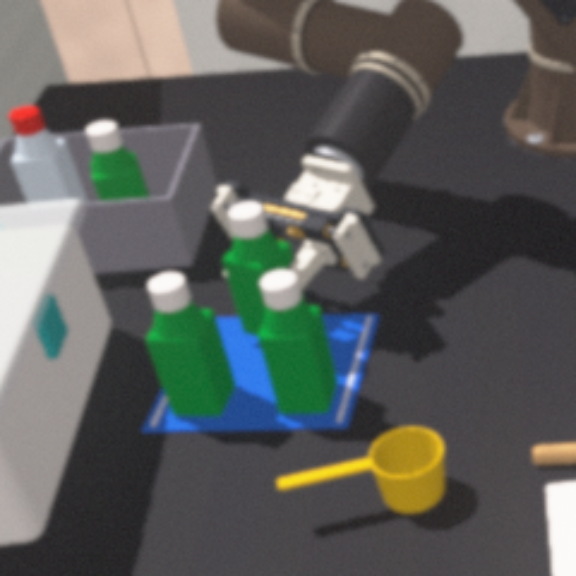

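The view shows the bottle upright and slightly above the mat behind the two mates, at about (257,290). I'll lower it slowly while watching the force.

```bash
python3 -m pendant '[[[-0.002,0,0.001,0,0,0,-1],[-0.004,0,0.0015,0,0,0,-1],[-0.006,0,0.002,0,0,0,-1],[-0.008,0,0.003,0,0,0,-1],[-0.0085,0,0.003,0,0,0,-1]]]' | sed -n 2,4p
for i in 1 2; do python3 -m pendant '[[[-0.001,0,0.0003,0,0,0,-1],[-0.001,0,0.0003,0,0,0,-1]]]' | sed -n 2,4p; done
```

```text
tcp_pos: [0.3596, -0.3211, 0.1329]
eef_rot: [179.6, -70.1, -29.7]
contact_force: [-0.1, -0.3, -1.0]
tcp_pos: [0.3595, -0.321, 0.132]
eef_rot: [179.6, -70.1, -29.7]
contact_force: [-0.8, 0.0, -1.0]
tcp_pos: [0.3595, -0.321, 0.131]
eef_rot: [179.6, -70.1, -29.7]
contact_force: [-0.0, -0.5, -0.3]
```

```bash
for i in 1 2 3; do python3 -m pendant '[[[-0.001,0,0.0003,0,0,0,-1],[-0.001,0,0.0003,0,0,0,-1]]]' | sed -n '2p;4p'; done
```

```text
tcp_pos: [0.3594, -0.3209, 0.1299]
contact_force: [1.0, -0.1, -1.7]
tcp_pos: [0.3594, -0.3209, 0.1289]
contact_force: [0.2, -0.2, -1.9]
tcp_pos: [0.3593, -0.3209, 0.1279]
contact_force: [0.2, 0.3, -0.3]
```

```bash
for i in 1 2; do python3 -m pendant '[[[-0.001,0,0.0003,0,0,0,-1],[-0.001,0,0.0003,0,0,0,-1]]]' | sed -n '2p;4p'; done
```

```text
tcp_pos: [0.3593, -0.3209, 0.1275]
contact_force: [-3.2, 1.0, 6.8]
tcp_pos: [0.3592, -0.3209, 0.1271]
contact_force: [-5.5, 1.8, 10.9]
```

Contact with the mat is confirmed. I'll ease off, then open.

```bash
python3 -m pendant '[[[0.001,0,-0.0003,0,0,0,-1],[0.001,0,-0.0003,0,0,0,-1]]]' 3 | sed -n '2p;4,6p'
python3 -m pendant '[[[0,0,0,0,0,0,-0.1],[0,0,0,0,0,0,0.3],[0,0,0,0,0,0,0.8],[0,0,0,0,0,0,0.8],[0,0,0,0,0,0,0.8]]]' | sed -n '2p;4,6p'
python3 - <<'E'
from plant import r
import cv2
im=r.capture("wrist");t=r.capture("top")[140:340,380:620]
s=r.capture("scene")[100:260,60:260]
import numpy as np
a=cv2.resize(im,(480,300));b=cv2.resize(t,(300,250));c=cv2.resize(s,(300,250))
o=np.zeros((500,780,3),np.uint8);o[:300,:480]=a;o[:250,480:]=b;o[250:,480:]=c
cv2.imwrite("pics/rel.png",o[:,:,::-1])
E
```

```text
tcp_pos: [0.3593, -0.3212, 0.1272]
contact_force: [-2.2, -1.2, 3.6]
gripper_width: 0.0563
gripper_force: 3.0
tcp_pos: [0.3593, -0.3207, 0.1267]
contact_force: [-0.4, 0.8, -0.7]
gripper_width: 0.075
gripper_force: 0.0
```

View pics/rel.png

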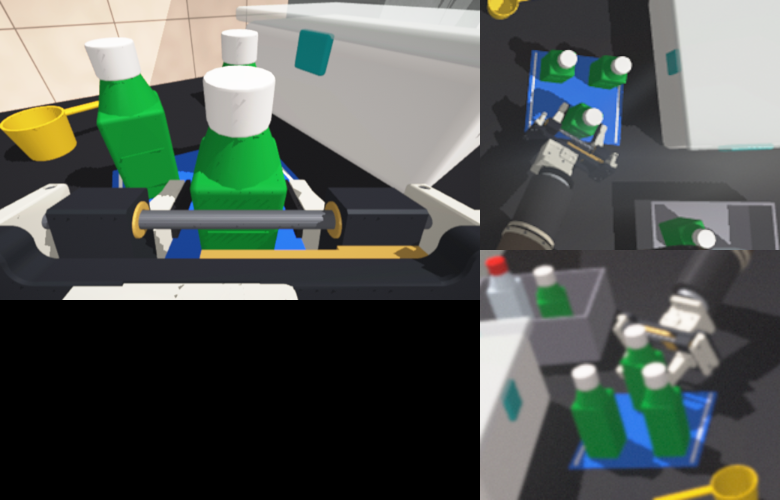

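Released: the bottle stands free between the open fingers, with its base on the mat. Backing straight out now.

```bash
python3 -m pendant '[[[0,0,-0.01,0,0,0,0.8],[0,0,-0.025,0,0,0,0.8],[0,0,-0.04,0,0,0,0.8],[0,0,-0.055,0,0,0,0.8],[0,0,-0.07,0,0,0,0.8]]]' | sed -n '2,4p'
python3 -m pendant '[[[0.005,0,-0.015,0,0,0,0.8],[0.015,0,-0.03,0,0,0,0.8],[0.03,0,-0.04,0,0,0,0.8],[0.045,0,-0.045,0,0,0,0.8],[0.045,0,-0.045,0,0,0,0.8]]]' | sed -n '1,4p'
python3 log.py
python3 - <<'E'
from plant import r
import cv2
from fit import *
t=r.capture("top");s=r.capture("scene");T=r.camera_params("top");S=r.camera_params("scene")
gt=green(t);n,l,st,c=cv2.connectedComponentsWithStats(gt)
print([(c[i].round().tolist(),int(st[i,4])) for i in range(1,n) if st[i,4]>80])
o=t.copy()
q=[.492,-.396,np.radians(-30)]
for X in proj(T,standing(q)): cv2.circle(o,tuple(int(v) for v in X),1,(255,0,0),-1)
a=cv2.resize(o[140:340,380:620],(480,400)); b=cv2.resize(s[120:240,90:240],(300,240))
v=np.zeros((400,780,3),np.uint8);v[:,:480]=a;v[:240,480:]=b
cv2.imwrite("pics/fin.png",v[:,:,::-1])
t0=cv2.imread("pics/top0.png")[:,:,::-1]
print("changed px at mates/scoop/spoon/tin/bowl:",[int((cv2.absdiff(t0[y0:y1,x0:x1],t[y0:y1,x0:x1]).max(2)>60).sum()) for x0,x1,y0,y1 in((425,505,175,200),(380,442,125,158),(288,360,135,160),(228,265,120,160),(145,218,170,250))])
E
```

```text
tcp_pos: [0.3011, -0.2871, 0.1514]
eef_rot: [179.6, -70.1, -29.7]
contact_force: [-0.4, -0.0, -0.1]
time_s: 14.95
tcp_pos: [0.2783, -0.274, 0.2109]
eef_rot: [178.6, -70.3, -28.8]
contact_force: [0.2, -0.2, 0.3]
j [-83.0, 17.9, -51.4, -118.9, -58.9, -108.7]
[([439.0, 194.0], 440), ([480.0, 199.0], 526), ([457.0, 237.0], 410), ([540.0, 327.0], 673)]
changed px at mates/scoop/spoon/tin/bowl: [2, 0, 0, 0, 54]
```

View pics/fin.png

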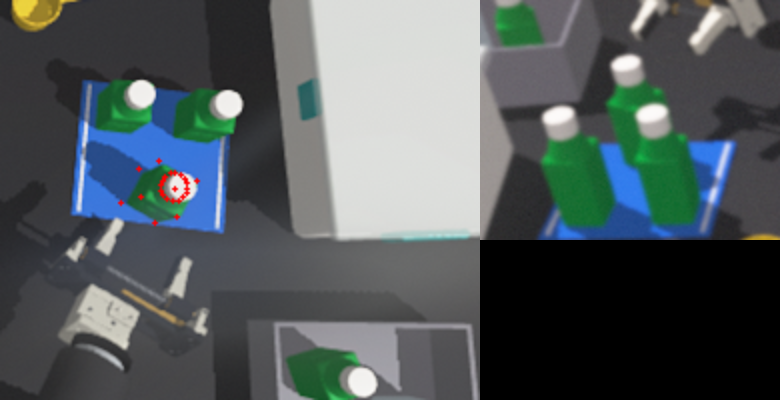

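The bottle stands upright and the mates look unmoved. The front base corner, at about (160,220) in the crop, is near the mat's edge, so I'll measure the margin.

```bash
python3 - <<'E'
from plant import r
from fit import *
t=r.capture("top");s=r.capture("scene");T=r.camera_params("top");S=r.camera_params("scene")
gt=green(t)
m=blob(gt,457,237)
ys,xs=np.nonzero(m)
# green + cap hull: add cap to model and white cap pixels to mask
CAP=np.vstack([GREEN,ring(.018,.160)])
hsv=cv2.cvtColor(t,cv2.COLOR_RGB2HSV)
w=cv2.inRange(hsv,(0,0,140),(179,70,255));w=blob(w,468,233)
print(m.sum(),w.sum())
mm=(cv2.morphologyEx(((m|w)*255).astype(np.uint8),cv2.MORPH_CLOSE,np.ones((3,3)))>0)
f=lambda q:CAP@Rz(q[2]).T+[q[0],q[1],.004]
# hull of model vs mask hull (same treatment)
def hull(M):
    h=cv2.convexHull(np.argwhere(M)[:,::-1].astype(np.int32));o=np.zeros(M.shape,np.uint8);cv2.fillConvexPoly(o,h,1);return o>0
o=fit(f,[(T,hull(mm))],[.492,-.396,-.52]);print("pose",o.x.round(4),o.fun)
# mat: fit lines of front, left and right edges in top image
b=cv2.inRange(hsv,(100,90,40),(125,255,255))|0
roi=np.zeros_like(b);roi[175:265,405:505]=b[175:265,405:505]
pts=[]
for x in range(420,488):
    col=np.nonzero(roi[:,x])[0]
    if len(col) : pts.append([x+0.,col.max()+.5])
pts=np.array([p for p in pts if p[1]>244])
k=np.polyfit(pts[:,0],pts[:,1],1)
for _ in range(3):
    res=pts[:,1]-np.polyval(k,pts[:,0]);pts=pts[np.abs(res)<1];k=np.polyfit(pts[:,0],pts[:,1],1)
A,Bp=ray(T,415,np.polyval(k,415),.002),ray(T,490,np.polyval(k,490),.002)
d=(A-Bp)[:2]/np.linalg.norm((A-Bp)[:2]);n=np.array([d[1],-d[0]])
print("front edge",A,Bp,"yaw",np.degrees(np.arctan2(n[1],n[0])),len(pts))
for q in (o.x,[.492,-.396,np.radians(-30)]):
    c=sq@Rz(q[2])[:2,:2].T+q[:2];print("base corner dist to front edge mm",(1000*(c-A[:2])@n).round(1))
E
```

```text
410 166
pose [ 0.4916 -0.399  -0.6241] 0.12330572289156627
front edge [ 0.46431632 -0.2828774   0.002     ] [ 0.44002044 -0.49837183  0.002     ] yaw -6.432638868901623 65
base corner dist to front edge mm [ 2.  50.8 78.3 29.4]
base corner dist to front edge mm [ 3.3 54.7 77.  25.7]
```

The margin is only about 2–3 mm, which is within calibration error. I'll re-grip along the same line and move the bottle about 18 mm further onto the mat.

```bash
python3 -m pendant '[[[-0.015,0,0.005,0,0,0,0.8],[-0.03,0,0.015,0,0,0,0.8],[-0.04,0,0.03,0,0,0,0.8],[-0.045,0,0.045,0,0,0,0.8],[-0.045,0,0.045,0,0,0,0.8]]]' | sed -n '2,4p'
python3 -m pendant '[[[0,0,0.015,0,0,0,0.8],[0,0,0.03,0,0,0,0.8],[0,0,0.045,0,0,0,0.8],[0,0,0.06,0,0,0,0.8],[0,0,0.07,0,0,0,0.8]]]' | sed -n '2,4p'
python3 -m pendant '[[[0,0,0,0,0,0,0.5],[0,0,0,0,0,0,0.3],[0,0,0,0,0,0,0.2],[0,0,0,0,0,0,-1],[0,0,0,0,0,0,-1]]]' 20 | sed -n '2,6p'
python3 -m pendant '[[[0,0,0,0,0,0,-1],[0,0,0,0,0,0,-1]]]' | sed -n '2,6p'
python3 - <<'E'
from plant import r
from scipy.spatial.transform import Rotation as Ro
import numpy as np
R=Ro.from_euler('xyz',r.get_state()["eef_rot"],degrees=True)
print(R.inv().apply([0,0,.006]).round(4),R.inv().apply(.018*np.array([np.cos(np.radians(-6.4)),np.sin(np.radians(-6.4)),0])).round(4))
E
```

```text
tcp_pos: [0.3025, -0.2882, 0.148]
eef_rot: [-179.5, -69.8, -30.5]
contact_force: [0.1, 0.7, 0.9]
tcp_pos: [0.3604, -0.3214, 0.1267]
eef_rot: [179.5, -70.1, -29.5]
contact_force: [-0.3, 1.5, -0.4]
tcp_pos: [0.359, -0.3207, 0.1271]
eef_rot: [179.6, -70.1, -29.7]
contact_force: [-1.1, 0.3, 1.6]
gripper_width: 0.0561
gripper_force: 20.0
tcp_pos: [0.3591, -0.3208, 0.1271]
eef_rot: [179.6, -70.1, -29.7]
contact_force: [-2.2, 0.7, 1.2]
gripper_width: 0.0558
gripper_force: 20.0
[ 0.0056  0.     -0.002 ] [ 0.0056 -0.0072  0.0155]
```

```bash
python3 -m pendant '[[[0.003,0,-0.001,0,0,0,-1],[0.0056,0,-0.002,0,0,0,-1],[0.0075,-0.0024,0.003,0,0,0,-1],[0.0093,-0.0048,0.008,0,0,0,-1],[0.0112,-0.0072,0.0135,0,0,0,-1]]]' | sed -n '2,6p'
python3 -m pendant '[[[0,0,0,0,0,0,-1],[-0.0015,0,0.0005,0,0,0,-1],[-0.003,0,0.001,0,0,0,-1],[-0.004,0,0.0015,0,0,0,-1],[-0.004,0,0.0015,0,0,0,-1]]]' | sed -n '2,4p'
python3 -m pendant '[[[-0.0008,0,0.0003,0,0,0,-1],[-0.0008,0,0.0003,0,0,0,-1]]]' | sed -n '2,4p'
python3 -m pendant '[[[-0.0008,0,0.0003,0,0,0,-1],[-0.0008,0,0.0003,0,0,0,-1]]]' | sed -n '2,4p'
```

```text
tcp_pos: [0.3778, -0.323, 0.1329]
eef_rot: [179.6, -70.1, -29.6]
contact_force: [0.3, -0.5, -2.5]
gripper_width: 0.0558
gripper_force: 20.0
tcp_pos: [0.3771, -0.3229, 0.1282]
eef_rot: [179.7, -70.0, -29.8]
contact_force: [0.7, 0.1, -0.2]
tcp_pos: [0.3771, -0.323, 0.1276]
eef_rot: [179.6, -70.1, -29.7]
contact_force: [0.1, -0.1, -0.7]
tcp_pos: [0.3772, -0.323, 0.127]
eef_rot: [179.6, -70.1, -29.6]
contact_force: [-0.3, -0.4, 2.1]
```

Light contact (2 N). Release and back out.

```bash
python3 -m pendant '[[[0,0,0,0,0,0,-1],[0,0,0,0,0,0,0.3],[0,0,0,0,0,0,0.8],[0,0,0,0,0,0,0.8],[0,0,0,0,0,0,0.8]]]' 3 | sed -n '2p;4,6p'
python3 -m pendant '[[[0,0,-0.01,0,0,0,0.8],[0,0,-0.025,0,0,0,0.8],[0,0,-0.04,0,0,0,0.8],[0,0,-0.055,0,0,0,0.8],[0,0,-0.07,0,0,0,0.8]]]' | sed -n '2,4p'
python3 -m pendant '[[[0.005,0,-0.015,0,0,0,0.8],[0.015,0,-0.03,0,0,0,0.8],[0.03,0,-0.045,0,0,0,0.8],[0.045,0,-0.055,0,0,0,0.8],[0.045,0,-0.055,0,0,0,0.8]]]' | sed -n '1,4p'
python3 - <<'E'
from plant import r
import cv2
from fit import *
t=r.capture("top");s=r.capture("scene")
a=cv2.resize(t[160:280,390:530],(490,420)); b=cv2.resize(s[120:240,90:240],(300,240))
v=np.zeros((420,790,3),np.uint8);v[:,:490]=a;v[:240,490:]=b
cv2.imwrite("pics/fin2.png",v[:,:,::-1])
t0=cv2.imread("pics/top0.png")[:,:,::-1];t1=cv2.imread("pics/top1.png")[:,:,::-1]
print([int((cv2.absdiff(t0[y0:y1,x0:x1],t[y0:y1,x0:x1]).max(2)>60).sum()) for x0,x1,y0,y1 in((425,505,175,200),(380,442,125,158),(288,360,135,160),(228,265,120,160),(145,218,170,250),(245,290,240,300))], r.get_state()["time_s"])
E
```

```text
tcp_pos: [0.3772, -0.3229, 0.1269]
contact_force: [0.0, -0.2, -1.3]
gripper_width: 0.0753
gripper_force: 0.0
tcp_pos: [0.319, -0.2892, 0.1513]
eef_rot: [179.6, -70.1, -29.7]
contact_force: [0.1, 0.1, -0.1]
time_s: 19.75
tcp_pos: [0.288, -0.2712, 0.2144]
eef_rot: [178.6, -70.3, -28.7]
contact_force: [-0.5, -0.1, -0.2]
[2, 0, 0, 0, 53, 24] 19.85
```

View pics/fin2.png

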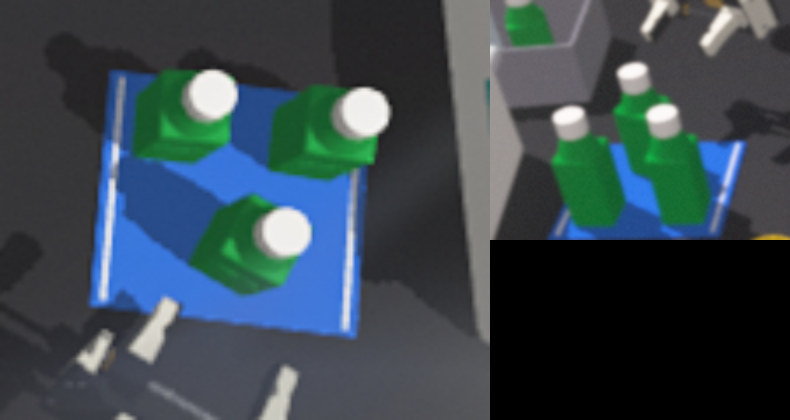

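The bottle stands upright at about (255,245) in the crop, with blue mat visible on every side of its base. The mates haven't moved and the gripper is clear. Handing in.

```bash
python3 -c "
from plant import r
print(r.close_job())"
```

```text
the job is handed in; nothing more can be done
None
```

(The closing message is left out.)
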